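Index the component carousel to the red pot

TASK

Work the carousel's ratchet lever until the red component pot stands at the yellow arrow, so that the student across the bench can take LEDs from it. Each full stroke of the lever advances the turntable by one tooth, which is one pocket; move it only by the lever, without touching the turntable or the red pot, and then let the lever go.

Things in the scene. Friction and masses are not known exactly. Their poses are not given: they have to be found in the camera images.
- red_pot: The red open pot, 35 mm wide, 26 mm tall, loose in a turntable pocket; origin at the centre of its underside, 48 mm above the bench. It starts 2 to 4 pockets short of the yellow arrow. Blue, yellow, white and green pots like it stand in other pockets.
- carousel: Turntable, 244 mm across its 12-toothed rim, on a round blue base; origin on its upright turning axis, at bench height. Teeth 36-48 mm above the bench, pocket walls to 58, pots to 74. 12 pockets 30 degrees apart, centres 85 mm from the axis. Turns only counter-clockwise from above, one pocket per lever stroke; pawls and friction hold it.
- lever_post (a point): Top centre (100 mm above the bench) of the lever's upright black post, 16 mm thick, bare down to 32 mm; 185 mm from the turntable axis, about which it swings. From rest push it counter-clockwise from above (to the robot's right) 0.63 rad to a firm stop: ~6 degrees free, then it turns the table. 2-5 N. A spring returns it when freed; only after a full return does it catch the next tooth.
- pickup (a point): Where the red pot's underside must end: the pocket-floor point (48 mm above the bench) 85 mm from the turntable axis towards the yellow arrow, which is 54 mm high, outside the rim on the side away from the robot. The lever's mid-stroke is straight opposite it.
There are look-alikes about, which are no part of the job. Of the things that look like the red_pot, the larger one is meant.

How it is judged:
By the outcome, as a careful person would: the job done as asked, in the order asked, and still so for the second after the job is handed in, with the robot touching nothing.
It also fails if it takes over 56 s, if anything falls off the work surface, if the arm or the gripper's body presses on something with over 40 N, if the wrist force passes 120 N, or if a joint passes its speed limit or range.

ROBOT

A 6-joint arm with a two-finger parallel gripper is mounted at the origin on the work surface. World frame = base frame: x ahead of the robot, y to its left, z up, the work surface at z = 0. Lengths are in mm, angles in rad, forces in N, time in s.
With the tool pointing down it reaches from about 350 to 975 mm from the base axis. Payload 7.1 kg.
Tool frame: the origin (TCP) lies at the very end of the fingers, on their centre line; the grasp point (between the pads) lies 19 mm behind it (manip.hold_point_z is the distance from the TCP to the grasp point, in mm); z points along the fingers, y is the line along which they close (so a half turn about z gives the same grasp; the last joint's range is limited). The gripper opens to 88 mm and grips with 3 to 60 N. Pads are 20 mm wide; open, the fingers measure 115 mm over their backs; the gripper's body (75 mm by 178 mm) begins 61 mm behind the grasp point.
Start: joints at [-1.368, 0.423, 1.63, -0, 1.089, -0.019], TCP at [137.511, -609.668, 222.675] pointing down, gripper open.
Joint ranges: [-3, 3], [-0.9, 2.11], [0.09, 2.58], [-1.31, 4.45], [0.11, 2.69], [-2.54, 2.54]. Speed limits (rad/s): [2.39, 2.39, 3.01, 3.14, 3.14, 3.14].

INTERFACE

Orientations are given as a rotation vector (axis times angle).
In Python, from station import manip gives the robot as it stands. The module is installed in compiled form; this text tells all that it offers.
- The arm moves only by the tool servo_tool, never from a script. Its argument "rows" is a list of rows, each a list of 7 numbers: the turn, a rotation vector about the tool's x, y, z in rad, then the shift along the tool's x, y, z in cm, then the finger opening in cm, from 0 to 8.78. In form: [[wx, wy, wz, x, y, z, fingers], ...]. A call has 1 to 20 rows; each row is the pose to reach, as a shift and turn from the pose commanded when the call began, along the tool's axes at that moment; what a row does not reach only later rows make up. A row lasts 1/10 s, in which the tool goes at most 50 mm and 8.59 degrees, less where a joint would pass 70% of its speed; a pose out of reach is approached as far as the arm can. A call with a gripper value outside its range is refused whole. The fingers move at their own pace and stop on an object; "grip_force" is the grip in N (left out, the last holds). Time passes only in rows, so rows that repeat a pose let the fingers close. It gives the time, the measured TCP pose, the force, the opening and the grip force at its end, in the units of the state.
- manip.get_state(): the state, without advancing time (a new reading comes with each control period).
- manip.get_image(name): name is "scene" or "top" or "wrist"; returns (picture, depth): 400x640x3 uint8, red, green, blue; 400x640 float32, mm along the optical axis (not along the pixel's ray), 0 where there is no reading.
- manip.camera_params(name): a dict with "vertical_fov" (degrees; the focal length in pixels is half the picture's height over the tangent of half this angle, whatever the lens; pixels are square), "cx", "cy" (the principal point, pixels), "T" (4x4, takes a point from camera to world coordinates); the wrist camera has in their place "tool_from_camera" (4x4, takes a point from camera to tool coordinates, whose origin is the TCP and whose axes are the flange's). Camera axes: x right, y up, looking along -z (the intrinsics and any distortion apply to the point x, -y, -z); pixel columns grow to the right and rows downward; lengths in mm; the calibration is good to about 2 mm. The wrist camera is an equidistant fisheye: a pixel r from the principal point sees the ray r / f radians off the axis. A picture is of the moment at which its call begins: read the wrist's pose just before it. camera_params takes no time and is no camera call.
- manip.finish_job(): hands the job in; it is judged then, once.
The state is a dict: "time_s": time; "q": joint angles; "qvel": joint speeds; "tau": joint torques, N m; "tool_pos": TCP position; "orientation": TCP orientation; "contact_force": force on the tool from outside, world axes, zero at the start; "moment": the same for the moment, N m; "finger_gap": finger opening in mm; "grip_force": force on a finger pad.
Only numpy, scipy, OpenCV 4.12 (cv2) and the standard library are available. Lean on these libraries where they do the work, as an engineer would, in place of code of your own. Each camera call takes 0.05 s, during which the arm holds its last target. There are 200 camera calls.

## Working session

There is one attempt and no reset: what is moved stays moved. The work goes in short steps, Python scripts to look and compute and a tool call to move; the robot and the scene stay as the last step left them, time stands still between calls to the robot, and variables do not carry over. Pictures are saved under pics/ and viewed, at most 10 in all, crops included, and the job is handed in when it is done.

Besides the shell and the picture viewer there is one more tool, called as name(argument=value, ...), one argument or row to a line, values as JSON. servo_tool: Moves the arm, as the interface text tells. Its arguments: {"type":"object","properties":{"rows":{"type":"array"},"grip_force":{"type":"number"}},"required":["rows"]}

```bash
mkdir -p pics
cat > h.py <<'E'
import numpy as np, cv2
from station import manip
def save(n,im): cv2.imwrite(f'pics/{n}.png',cv2.cvtColor(im,cv2.COLOR_RGB2BGR))
def ray(name,u,v):
    p=manip.camera_params(name); f=200/np.tan(np.radians(p['vertical_fov'])/2)
    T=np.array(p['T']); d=T[:3,:3]@np.array([(u-p['cx'])/f,-(v-p['cy'])/f,-1]); return T[:3,3],d
def onplane(name,u,v,z):
    o,d=ray(name,u,v); return o+d*(z-o[2])/d[2]
E
python3 - <<'E'
from h import *
s=manip.get_state(); print(s)
for n in('scene','top'):
    im,d=manip.get_image(n); save(n,im); np.save(n+'_d.npy',d); print(n,manip.camera_params(n))
E
```

```text
{'time_s': 0.0, 'q': array([-1.36798419e+00,  4.23825490e-01,  1.63068581e+00, -9.33715217e-06,
        1.08861350e+00, -1.90013576e-02]), 'qvel': array([-0.00059636,  0.0007045 ,  0.00109637, -0.00021601,  0.00016094,
        0.00016135]), 'tau': array([ 6.71800481e-04, -5.44618034e+01, -2.73665482e+01,  6.45111920e-02,
        2.27242231e-02, -8.48774926e-05]), 'tool_pos': array([ 137.40836287, -609.13410877,  221.91293576]), 'orientation': array([-3.12077486e+00, -3.47547954e-01,  2.33697960e-04]), 'contact_force': array([-0.29073705,  1.2733659 ,  0.34726638]), 'moment': array([ 0.03859008, -0.06196062, -0.03553708]), 'grip_force': 0.0, 'finger_gap': 87.77120853233717}
scene {'vertical_fov': 48.72329078028574, 'cx': 316.45254758088754, 'cy': 192.60032920057398, 'T': array([[ 9.32334970e-01, -2.67380207e-01,  2.43432392e-01,
         7.83698937e+02],
       [ 3.61235344e-01,  7.18774460e-01, -5.94030556e-01,
        -3.53345121e+02],
       [-1.61409727e-02,  6.41771844e-01,  7.66725746e-01,
         5.93023271e+02],
       [ 0.00000000e+00,  0.00000000e+00,  0.00000000e+00,
         1.00000000e+00]])}
top {'vertical_fov': 45.55277862924802, 'cx': 323.075412012798, 'cy': 205.57036187845145, 'T': array([[-2.22123513e-02,  9.96045912e-01, -8.60183307e-02,
         5.56335401e+02],
       [-9.99596839e-01, -2.36485305e-02, -1.57132317e-02,
         1.61901172e+00],
       [-1.76853073e-02,  8.56346236e-02,  9.96169635e-01,
         7.62142380e+02],
       [ 0.00000000e+00,  0.00000000e+00,  0.00000000e+00,
         1.00000000e+00]])}
```

View pics/scene.png

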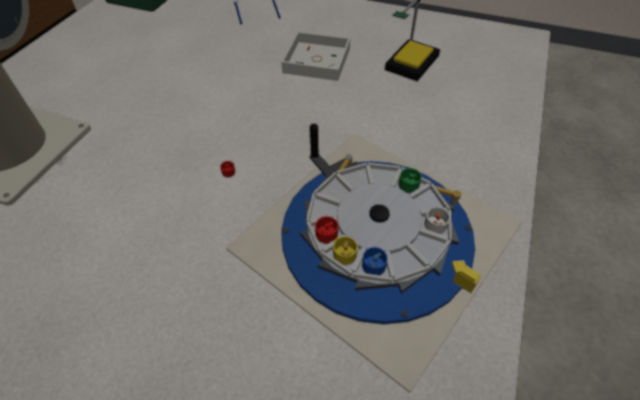

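View pics/top.png

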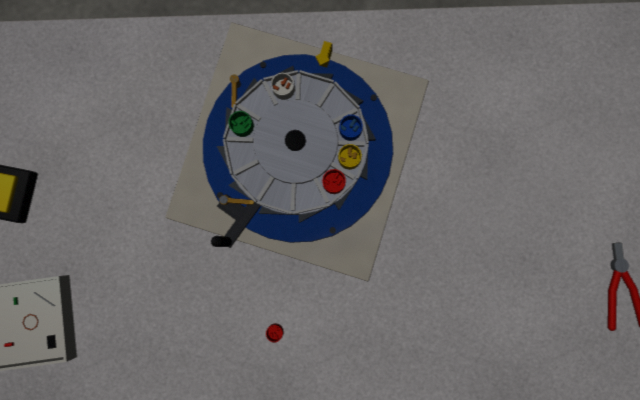

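The scene view shows the red pot on the turntable at (327,229), a small loose red cap at (228,169), the black post at (314,128) and the arrow at (465,273). The top view shows the red pot at (334,182), the cap at (275,332), the red pliers at (620,300), the hub at (295,140), the post at about (222,241) and the arrow at (325,53). I choose the larger red object, in the pocket, and check it in a crop.

```bash
cat >> h.py <<'E'
def blobs(im,lo,hi,amin=40):
    hsv=cv2.cvtColor(im,cv2.COLOR_RGB2HSV); m=cv2.inRange(hsv,lo,hi)
    n,l,st,c=cv2.connectedComponentsWithStats(m)
    return [(c[i].round(1),st[i].tolist()) for i in range(1,n) if st[i,4]>=amin],l
def depthpt(name,u,v,d):
    o,r=ray(name,u,v); return o+r*d
E
python3 - <<'E'
from h import *
im=cv2.cvtColor(cv2.imread('pics/top.png'),cv2.COLOR_BGR2RGB); d=np.load('top_d.npy')
crop=cv2.resize(im[20:290,160:440],None,fx=2.1,fy=2.1,interpolation=cv2.INTER_CUBIC); save('crop',crop)
for nm,lo,hi,z in [('red',(0,150,80),(6,255,255),70),('yel',(22,150,90),(32,255,255),60),('blue',(100,150,60),(125,255,255),0),('black',(0,0,0),(180,255,26),90)]:
    for c,s in blobs(im,lo,hi)[0]: print(nm,c,s,onplane('top',*c,z).round(1), d[int(c[1]),int(c[0])], depthpt('top',*c,d[int(c[1]),int(c[0])]).round(1))
ims=cv2.cvtColor(cv2.imread('pics/scene.png'),cv2.COLOR_BGR2RGB); d=np.load('scene_d.npy')
for nm,lo,hi,z in [('red',(0,150,60),(6,255,255),70),('black',(0,0,0),(180,255,26),90)]:
    for c,s in blobs(ims,lo,hi)[0]: print(nm,c,s,onplane('scene',*c,z).round(1), depthpt('scene',*c,d[int(c[1]),int(c[0])]).round(1))
print('hub scene',onplane('scene',379.5,213.5,60),'posttop',onplane('scene',314,125,100), onplane('top',217,241,100))
E
```

```text
red [333.8 181.7] [323, 169, 22, 23, 349] [650.8  -3.9  70. ] 695.2975 [650.5  -3.9  72.2]
red [621.1 297. ] [609, 271, 31, 60, 678] [ 475.8 -407.6   70. ] 742.53625 [ 467.9 -447.7    2. ]
red [274.9 331.8] [268, 325, 15, 16, 168] [436.8  85.4  70. ] 747.73834 [425.   93.6   1.6]
yel [323.7  52.8] [316, 41, 15, 23, 187] [850.2   6.6  60. ] 731.67255 [853.    6.6  53.4]
yel [349.6 157.7] [339, 146, 23, 21, 256] [687.7 -28.4  60. ] 717.96234 [689.1 -28.8  52.4]
yel [  5.  190.1] [0, 173, 15, 39, 394] [651.6 489.8  60. ] 747.0821 [655.8 511.5  28.8]
blue [329.7 156.7] [237, 55, 155, 187, 7133] [701.3   1.1   0. ] 710.93744 [689.9   1.2  60. ]
blue [218.1 147.8] [203, 84, 46, 115, 1959] [720.7 182.6   0. ] 728.7708 [710.6 171.5  46.6]
blue [350.3 127.3] [339, 115, 23, 22, 312] [748.9 -33.5   0. ] 704.35443 [731.3 -30.3  69.7]
black [237.  115.4] [231, 113, 15, 7, 54] [748.  133.7  90. ] 718.8264 [756.6 139.5  60. ]
black [246.5 131.4] [237, 123, 16, 13, 48] [724.2 120.1  90. ] 701.7786 [728.1 122.8  74.4]
black [294.9 140. ] [286, 131, 19, 20, 304] [709.8  50.5  90. ] 707.0843 [715.   52
[... 225 characters left out ...]
 7, 12, 80] [433.1 396.3  90. ] 746.2741 [418.  444.5   8. ]
red [227.3 168.5] [221, 162, 13, 14, 148] [463.3  49.   70. ] [421.8 101.1   2.2]
red [326.2 229.1] [316, 217, 22, 26, 455] [655.7  -7.3  70. ] [655.3  -6.3  68.5]
black [35.7 36.3] [0, 10, 75, 52, 230] [-100.7  234.6   90. ] [-1443.6  1127.5  -673.8]
black [410.8  67.1] [386, 49, 53, 31, 491] [680.8 395.8  90. ] [666.9 497.1  22. ]
black [313.8 141.1] [311, 125, 7, 33, 183] [580. 138.  90.] [572.3 156.5  71. ]
black [377.9 213.1] [371, 206, 16, 15, 176] [719.9  31.4  90. ] [716.9  49.7  66.1]
hub scene [718.55733149  54.44737493  60.        ] posttop [570.13871586 164.47816146 100.        ] [567.52710466 160.80577205 100.        ]
```

View pics/crop.png

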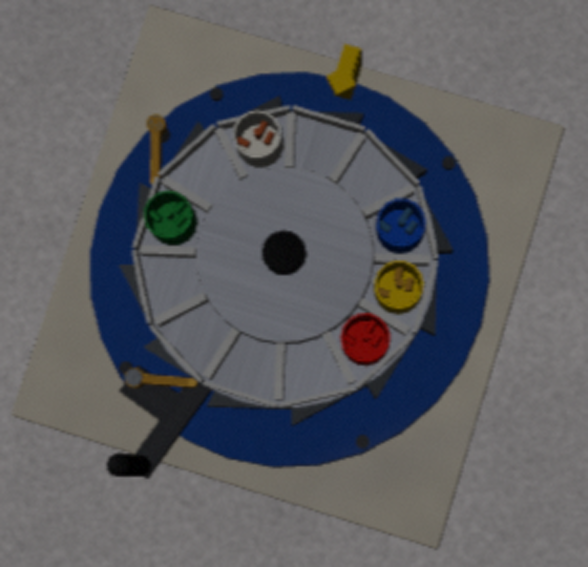

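The crop confirms that the big red pot is in a pocket at crop (365,338). The axis is at about (715,51). The arrow lies at −18° and the pot at −139°, so 4 strokes are needed. The post is at about (566,160), which is 144° about the axis.

```bash
cat >> h.py <<'E'
from scipy.spatial.transform import Rotation as R
C=np.array([715,51.5])
def arc(a,r=185): a=np.radians(a); return C+r*np.array([np.cos(a),np.sin(a)])
def row(s,p,yaw_y):
    R0=R.from_rotvec(s['orientation']); a=np.radians(yaw_y)
    y=np.array([np.cos(a),np.sin(a),0]); z=np.array([0,0,-1.]); R1=R.from_matrix(np.c_[np.cross(y,z),y,z])
    return np.r_[(R0.inv()*R1).as_rotvec(), R0.inv().apply(np.array(p)-s['tool_pos'])/10].round(3)
E
python3 - <<'E'
from h import *
s=manip.get_state(); print(row(s,[*arc(131),220],-18),arc(131))
E
```

```text
[-1.0000e-03 -1.0000e-03 -1.0350e+00  6.2109e+01 -6.8037e+01  2.9100e-01] [593.62907964 191.12127234]
```

servo_tool(
  rows=[
    [0, 0, -1.035, 62.1, -68.0, 0.3, 0],
    [0, 0, -1.035, 62.1, -68.0, 0.3, 0],
    [0, 0, -1.035, 62.1, -68.0, 0.3, 0],
    [0, 0, -1.035, 62.1, -68.0, 0.3, 0],
    [0, 0, -1.035, 62.1, -68.0, 0.3, 0],
    [0, 0, -1.035, 62.1, -68.0, 0.3, 0],
    [0, 0, -1.035, 62.1, -68.0, 0.3, 0],
    [0, 0, -1.035, 62.1, -68.0, 0.3, 0],
    [0, 0, -1.035, 62.1, -68.0, 0.3, 0],
    [0, 0, -1.035, 62.1, -68.0, 0.3, 0],
    [0, 0, -1.035, 62.1, -68.0, 0.3, 0],
    [0, 0, -1.035, 62.1, -68.0, 0.3, 0],
    [0, 0, -1.035, 62.1, -68.0, 0.3, 0],
    [0, 0, -1.035, 62.1, -68.0, 0.3, 0],
    [0, 0, -1.035, 62.1, -68.0, 0.3, 0],
    [0, 0, -1.035, 62.1, -68.0, 0.3, 0],
    [0, 0, -1.035, 62.1, -68.0, 0.3, 0],
    [0, 0, -1.035, 62.1, -68.0, 0.3, 0],
    [0, 0, -1.035, 62.1, -68.0, 0.3, 0],
    [0, 0, -1.035, 62.1, -68.0, 0.3, 0],
  ],
)

```text
time_s: 2.1
tool_pos: [594.5, 192.9, 219.0]
orientation: [-2.538, -1.85, -0.0]
contact_force: [-0.0, -0.8, 0.5]
finger_gap: 0.7
grip_force: 0.0
```

Run:
```python
from h import *
s=manip.get_state(); im,d=manip.get_image('wrist'); save('wrist1',im); np.save('w_d.npy',d); p=manip.camera_params('wrist'); print(p)
np.savez('w.npz',im=im,d=d,pos=s['tool_pos'],rv=s['orientation']); print(s['tool_pos'],s['orientation'])
```

```text
{'vertical_fov': 65.70646984690485, 'cx': 316.2606966522302, 'cy': 191.8893676841826, 'tool_from_camera': array([[-3.56791025e-04,  9.60721543e-01,  2.77513944e-01,
         7.50504541e+01],
       [ 9.99999329e-01,  3.68804924e-05,  1.15799191e-03,
         2.00227499e-01],
       [ 1.10227292e-03,  2.77514171e-01, -9.60720911e-01,
        -1.62030566e+02],
       [ 0.00000000e+00,  0.00000000e+00,  0.00000000e+00,
         1.00000000e+00]])}
[594.50040115 192.89061817 218.95947786] [-2.53847490e+00 -1.85045080e+00 -3.34639508e-04]
```

View pics/wrist1.png

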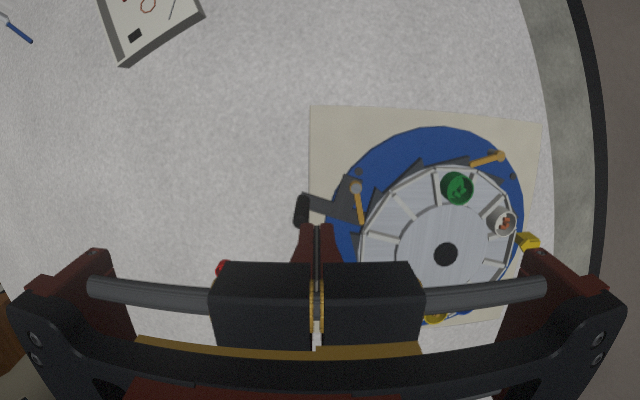

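Run:
```python
from h import *
w=np.load('w.npz'); p=manip.camera_params('wrist'); f=200/np.tan(np.radians(p['vertical_fov'])/2); T=p['tool_from_camera']; R0=R.from_rotvec(w['rv'])
def wp(u,v,z):
    a=np.array([u-p['cx'],v-p['cy']]); r=np.hypot(*a); t=r/f; dc=np.r_[a[0]/r*np.sin(t),-a[1]/r*np.sin(t),-np.cos(t)]
    o=w['pos']+R0.apply(T[:3,3]); d=R0.apply(T[:3,:3]@dc); return (o+d*(z-o[2])/d[2]).round(1)
for u,v,z in [(300,218,100),(302,212,100),(306,196,32),(445,253,67),(528,241,54)]: print(u,v,z,wp(u,v,z), w['d'][v,u])
b=[x for x in blobs(w['im'],(0,0,0),(180,255,40),60)[0]]; print([x for x in b if x[0][1]<270])
```

```text
300 218 100 [569.4 166.9 100. ] 299.89066
302 212 100 [573.2 172.1 100. ] 305.57574
306 196 32 [573.4 167.4  32. ] 360.74213
445 253 67 [714.3  57.2  67. ] 349.58368
528 241 54 [848.6  15.8  54. ] 360.20078
[(array([592.6, 117.5]), [567, 0, 41, 278, 2929]), (array([301.9, 210.5]), [294, 195, 16, 32, 230]), (array([313.6, 258.2]), [312, 229, 4, 51, 105]), (array([318.7, 257.2]), [318, 230, 3, 51, 119]), (array([445. , 254.2]), [435, 243, 22, 23, 316])]
```

The wrist view shows the post with its top near (300,220) and the closed fingers at (318,235), a little behind it. The wrist positions agree with the top view to about 5 mm, so I lower to z≈58.

servo_tool(
  rows=[
    [0, 0, 0, 0, 0, 4, 0],
    [0, 0, 0, 0, 0, 8, 0],
    [0, 0, 0, 0, 0, 12, 0],
    [0, 0, 0, 0, 0, 14.5, 0],
    [0, 0, 0, 0, 0, 16, 0],
    [0, 0, 0, 0, 0, 16, 0],
  ],
)

```text
time_s: 2.75
tool_pos: [592.0, 188.8, 57.9]
orientation: [-2.541, -1.845, 0.006]
contact_force: [-0.1, 0.4, 0.5]
finger_gap: 0.6
grip_force: 0.0
```

Run:
```python
from h import *
s=manip.get_state(); print(s['tool_pos'],s['contact_force'])
for a in np.r_[131:176:4.0]: print(a,row(s,[*arc(a),58],-18)[3:].round(2))
```

```text
[591.96185242 188.77842499  57.92790079] [-0.13678659  0.41889792  0.4920899 ]
131.0 [ 0.27  0.09 -0.01]
135.0 [-0.86 -0.54 -0.  ]
139.0 [-2.03 -1.08  0.  ]
143.0 [-3.23 -1.54  0.01]
147.0 [-4.47 -1.92  0.01]
151.0 [-5.73 -2.21  0.01]
155.0 [-7.   -2.41  0.02]
159.0 [-8.29 -2.52  0.02]
163.0 [-9.58 -2.54  0.02]
167.0 [-10.87  -2.48   0.03]
171.0 [-12.15  -2.32   0.03]
175.0 [-13.42  -2.07   0.03]
```

servo_tool(
  rows=[
    [0, 0, 0, -0.9, -0.5, 0, 0],
    [0, 0, 0, -2.0, -1.1, 0, 0],
    [0, 0, 0, -2.6, -1.3, 0, 0],
    [0, 0, 0, -3.2, -1.5, 0, 0],
    [0, 0, 0, -3.9, -1.7, 0, 0],
    [0, 0, 0, -4.5, -1.9, 0, 0],
    [0, 0, 0, -5.1, -2.1, 0, 0],
    [0, 0, 0, -5.7, -2.2, 0, 0],
    [0, 0, 0, -6.4, -2.3, 0, 0],
    [0, 0, 0, -7.0, -2.4, 0, 0],
    [0, 0, 0, -7.7, -2.5, 0, 0],
    [0, 0, 0, -8.3, -2.5, 0, 0],
    [0, 0, 0, -9.0, -2.5, 0, 0],
    [0, 0, 0, -9.6, -2.5, 0, 0],
    [0, 0, 0, -10.2, -2.5, 0, 0],
    [0, 0, 0, -10.9, -2.5, 0, 0],
    [0, 0, 0, -11.5, -2.4, 0, 0],
    [0, 0, 0, -12.1, -2.3, 0, 0],
    [0, 0, 0, -12.1, -2.3, 0, 0],
  ],
)

```text
time_s: 4.65
tool_pos: [534.4, 81.6, 59.8]
orientation: [2.542, 1.846, -0.0]
contact_force: [2.4, 2.8, -0.0]
finger_gap: 0.4
grip_force: 1.4
```

```bash
cat > look.py <<'E'
from h import *
import sys
im,d=manip.get_image('top'); save(sys.argv[1],im); s=manip.get_state(); print(s['tool_pos'],s['contact_force'])
for nm,lo,hi in [('red',(0,150,60),(6,255,255)),('blue',(100,150,60),(125,255,255)),('green',(50,120,40),(85,255,255))]:
    for c,st in blobs(im,lo,hi)[0]:
        p=onplane('top',*c,70)[:2]-C; r=np.hypot(*p)
        if 75<r<95 and st[4]<700: print(nm,c,st[4],p.round(1),'ang',np.degrees(np.arctan2(p[1],p[0])).round(1))
E
python3 look.py t1
```

```text
[534.37336767  81.89337651  59.75655795] [2.72683205 2.65242166 1.00495534]
red [348.3 159.3] 376 [-31.5 -77.5] ang -112.1
blue [338.9 104.8] 288 [ 50.7 -65.8] ang -52.4
green [238.4 149.3] 330 [-12.5  84.3] ang 98.4
```

servo_tool(
  rows=[
    [0, 0, 0, -0.4, 0.05, 0, 0],
    [0, 0, 0, -0.8, 0.15, 0, 0],
    [0, 0, 0, -1.1, 0.2, 0, 0],
    [0, 0, 0, -1.1, 0.2, 0, 0],
  ],
)

```text
time_s: 5.1
tool_pos: [533.8, 72.7, 59.8]
orientation: [-2.542, -1.845, -0.005]
contact_force: [5.4, 12.7, -2.1]
finger_gap: 0.6
grip_force: 7.0
```

```bash
python3 look.py t2
```

```text
[533.80428913  72.80086955  59.84054296] [ 4.07254432 12.88094086 -1.86549629]
red [349.3 156.7] 381 [-27.7 -79.1] ang -109.3
blue [337.  102.1] 306 [ 54.9 -63.1] ang -49.0
green [239. 152.] 332 [-16.5  83.5] ang 101.2
```

servo_tool(
  rows=[
    [0, 0, 0, 1.1, -0.2, 0, 0],
    [0, 0, 0, 2.3, -0.4, 0, 0],
    [0, 0, 0, 3.6, -0.4, 0, 0],
    [0, 0, 0, 4.9, -0.4, 0, 0],
    [0, 0, 0, 6.2, -0.3, 0, 0],
    [0, 0, 0, 7.5, -0.1, 0, 0],
    [0, 0, 0, 8.8, 0.2, 0, 0],
    [0, 0, 0, 10.0, 0.6, 0, 0],
    [0, 0, 0, 11.2, 1.0, 0, 0],
    [0, 0, 0, 12.3, 1.6, 0, 0],
    [0, 0, 0, 13.2, 2.1, 0, 0],
    [0, 0, 0, 13.2, 2.1, 0, 0],
    [0, 0, 0, 13.2, 2.1, 0, 0],
  ],
)

```text
time_s: 6.45
tool_pos: [593.6, 190.1, 59.5]
orientation: [2.541, 1.847, -0.001]
contact_force: [-0.1, 0.2, -0.2]
finger_gap: 0.6
grip_force: 0.0
```

```bash
python3 look.py t3
python3 - <<'E'
import cv2
a=cv2.imread('pics/t3.png')[20:290,160:440]; cv2.imwrite('pics/t3c.png',cv2.resize(a,None,fx=2,fy=2))
E
```

```text
[593.34573515 189.82162672  59.4796978 ] [-0.43434095 -0.29275423  0.56046894]
red [349.2 156.7] 387 [-27.7 -79. ] ang -109.3
blue [337. 102.] 325 [ 55.  -63.1] ang -48.9
green [239. 152.] 342 [-16.5  83.5] ang 101.2
```

View pics/t3c.png

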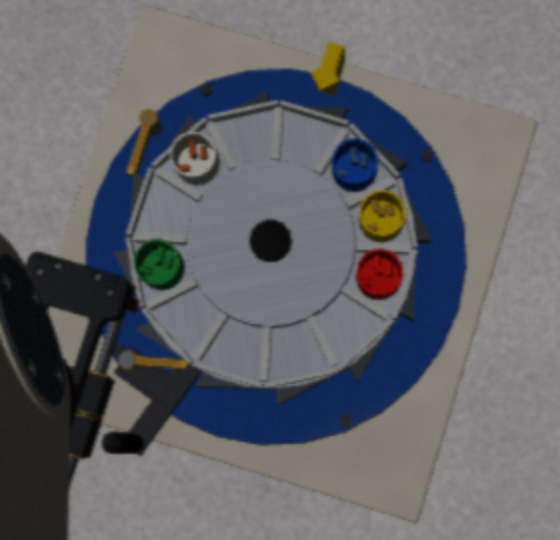

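The lever is back at rest at crop (122,443). The red pot moved on one pocket to crop (380,273) and stayed there. Three strokes are left.

servo_tool(
  rows=[
    [0, 0, 0, -1.0, -0.5, 0, 0],
    [0, 0, 0, -2.0, -1.1, 0, 0],
    [0, 0, 0, -2.7, -1.3, 0, 0],
    [0, 0, 0, -3.4, -1.6, 0, 0],
    [0, 0, 0, -4.1, -1.8, 0, 0],
    [0, 0, 0, -4.8, -2.0, 0, 0],
    [0, 0, 0, -5.5, -2.2, 0, 0],
    [0, 0, 0, -6.2, -2.3, 0, 0],
    [0, 0, 0, -6.9, -2.4, 0, 0],
    [0, 0, 0, -7.6, -2.5, 0, 0],
    [0, 0, 0, -8.3, -2.5, 0, 0],
    [0, 0, 0, -9.0, -2.5, 0, 0],
    [0, 0, 0, -9.7, -2.5, 0, 0],
    [0, 0, 0, -10.4, -2.5, 0, 0],
    [0, 0, 0, -11.1, -2.4, 0, 0],
    [0, 0, 0, -11.7, -2.4, 0, 0],
    [0, 0, 0, -12.3, -2.3, 0, 0],
    [0, 0, 0, -12.8, -2.2, 0, 0],
    [0, 0, 0, -13.2, -2.1, 0, 0],
    [0, 0, 0, -13.3, -2.1, 0, 0],
  ],
)

```text
time_s: 8.5
tool_pos: [534.0, 71.7, 60.0]
orientation: [-2.542, -1.844, -0.007]
contact_force: [6.9, 18.1, -3.1]
finger_gap: 0.6
grip_force: 9.7
```

```bash
python3 look.py t4
```

```text
[533.97066957  71.91808928  59.97858352] [ 5.73705285 16.67708293 -2.74565767]
red [350.5 127.5] 360 [ 15.9 -82.1] ang -79.0
green [252.8 178.6] 333 [-56.7  63.4] ang 131.8
```

At the stop, with the second pocket done. I return the lever and make the third stroke.

servo_tool(
  rows=[
    [0, 0, 0, 1.2, -0.2, 0, 0],
    [0, 0, 0, 2.4, -0.4, 0, 0],
    [0, 0, 0, 3.7, -0.4, 0, 0],
    [0, 0, 0, 5.0, -0.4, 0, 0],
    [0, 0, 0, 6.3, -0.3, 0, 0],
    [0, 0, 0, 7.6, -0.1, 0, 0],
    [0, 0, 0, 8.9, 0.2, 0, 0],
    [0, 0, 0, 10.1, 0.6, 0, 0],
    [0, 0, 0, 11.3, 1.0, 0, 0],
    [0, 0, 0, 12.4, 1.6, 0, 0],
    [0, 0, 0, 13.3, 2.1, 0, 0],
    [0, 0, 0, 13.3, 2.1, 0, 0],
    [0, 0, 0, 13.3, 2.1, 0, 0],
    [0, 0, 0, 13.3, 2.1, 0, 0],
  ],
)

```text
time_s: 9.95
tool_pos: [593.3, 189.8, 59.6]
orientation: [-2.542, -1.846, 0.001]
contact_force: [0.2, -0.4, -1.1]
finger_gap: 0.2
grip_force: 0.0
```

servo_tool(
  rows=[
    [0, 0, 0, -1.0, -0.5, 0, 0],
    [0, 0, 0, -2.0, -1.1, 0, 0],
    [0, 0, 0, -2.7, -1.3, 0, 0],
    [0, 0, 0, -3.4, -1.6, 0, 0],
    [0, 0, 0, -4.1, -1.8, 0, 0],
    [0, 0, 0, -4.8, -2.0, 0, 0],
    [0, 0, 0, -5.5, -2.2, 0, 0],
    [0, 0, 0, -6.2, -2.3, 0, 0],
    [0, 0, 0, -6.9, -2.4, 0, 0],
    [0, 0, 0, -7.6, -2.5, 0, 0],
    [0, 0, 0, -8.3, -2.5, 0, 0],
    [0, 0, 0, -9.0, -2.5, 0, 0],
    [0, 0, 0, -9.7, -2.5, 0, 0],
    [0, 0, 0, -10.4, -2.5, 0, 0],
    [0, 0, 0, -11.1, -2.4, 0, 0],
    [0, 0, 0, -11.7, -2.4, 0, 0],
    [0, 0, 0, -12.3, -2.3, 0, 0],
    [0, 0, 0, -12.8, -2.2, 0, 0],
    [0, 0, 0, -13.2, -2.1, 0, 0],
    [0, 0, 0, -13.3, -2.1, 0, 0],
  ],
)

```text
time_s: 11.95
tool_pos: [534.0, 71.8, 60.0]
orientation: [-2.542, -1.844, -0.007]
contact_force: [5.3, 18.7, -3.9]
finger_gap: 0.4
grip_force: 9.7
```

```bash
python3 look.py t5
```

```text
[533.97977488  71.92089974  59.977732  ] [ 5.29421046 17.91722735 -1.3264137 ]
red [336.9 101.7] 338 [ 55.5 -62.9] ang -48.6
green [277.7 188.9] 165 [-72.8  27. ] ang 159.7
```

The third pocket is done (−48.6°). The fourth stroke should bring the pot to about −18°.

servo_tool(
  rows=[
    [0, 0, 0, 1.2, -0.2, 0, 0],
    [0, 0, 0, 2.4, -0.4, 0, 0],
    [0, 0, 0, 3.7, -0.4, 0, 0],
    [0, 0, 0, 5.0, -0.4, 0, 0],
    [0, 0, 0, 6.3, -0.3, 0, 0],
    [0, 0, 0, 7.6, -0.1, 0, 0],
    [0, 0, 0, 8.9, 0.2, 0, 0],
    [0, 0, 0, 10.1, 0.6, 0, 0],
    [0, 0, 0, 11.3, 1.0, 0, 0],
    [0, 0, 0, 12.4, 1.6, 0, 0],
    [0, 0, 0, 13.3, 2.1, 0, 0],
    [0, 0, 0, 13.3, 2.1, 0, 0],
    [0, 0, 0, 13.3, 2.1, 0, 0],
    [0, 0, 0, 13.3, 2.1, 0, 0],
  ],
)

```text
time_s: 13.4
tool_pos: [593.2, 189.7, 59.5]
orientation: [-2.542, -1.846, 0.001]
contact_force: [-0.1, 0.8, -0.6]
finger_gap: 0.4
grip_force: 0.0
```

servo_tool(
  rows=[
    [0, 0, 0, -1.0, -0.5, 0, 0],
    [0, 0, 0, -2.0, -1.1, 0, 0],
    [0, 0, 0, -2.7, -1.3, 0, 0],
    [0, 0, 0, -3.4, -1.6, 0, 0],
    [0, 0, 0, -4.1, -1.8, 0, 0],
    [0, 0, 0, -4.8, -2.0, 0, 0],
    [0, 0, 0, -5.5, -2.2, 0, 0],
    [0, 0, 0, -6.2, -2.3, 0, 0],
    [0, 0, 0, -6.9, -2.4, 0, 0],
    [0, 0, 0, -7.6, -2.5, 0, 0],
    [0, 0, 0, -8.3, -2.5, 0, 0],
    [0, 0, 0, -9.0, -2.5, 0, 0],
    [0, 0, 0, -9.7, -2.5, 0, 0],
    [0, 0, 0, -10.4, -2.5, 0, 0],
    [0, 0, 0, -11.1, -2.4, 0, 0],
    [0, 0, 0, -11.7, -2.4, 0, 0],
    [0, 0, 0, -12.3, -2.3, 0, 0],
    [0, 0, 0, -12.8, -2.2, 0, 0],
    [0, 0, 0, -13.2, -2.1, 0, 0],
    [0, 0, 0, -13.3, -2.1, 0, 0],
  ],
)

```text
time_s: 15.4
tool_pos: [534.0, 71.7, 60.0]
orientation: [-2.542, -1.844, -0.007]
contact_force: [5.2, 18.5, -3.0]
finger_gap: 0.3
grip_force: 9.7
```

```bash
python3 look.py t6
```

```text
[533.98682341  71.90483598  59.97537326] [ 5.91751424 17.38273648 -3.21652457]
red [312.2  86.5] 313 [ 79.7 -26.7] ang -18.5
green [307.7 193.3] 305 [-80.4 -16.9] ang -168.1
```

The red pot is at −18.5°, at the arrow. I release the lever, then rise clear.

servo_tool(
  rows=[
    [0, 0, 0, 1.2, -0.2, 0, 0],
    [0, 0, 0, 2.4, -0.4, 0, 0],
    [0, 0, 0, 3.7, -0.4, 0, 0],
    [0, 0, 0, 5.0, -0.4, 0, 0],
    [0, 0, 0, 6.3, -0.3, 0, 0],
    [0, 0, 0, 7.6, -0.1, 0, 0],
    [0, 0, 0, 8.9, 0.2, 0, 0],
    [0, 0, 0, 10.1, 0.6, 0, 0],
    [0, 0, 0, 11.3, 1.0, 0, 0],
    [0, 0, 0, 12.4, 1.6, 0, 0],
    [0, 0, 0, 13.3, 2.1, 0, 0],
    [0, 0, 0, 13.3, 2.1, 0, 0],
    [0, 0, 0, 13.3, 2.1, -4, 0],
    [0, 0, 0, 13.3, 2.1, -8, 0],
    [0, 0, 0, 13.3, 2.1, -12, 0],
    [0, 0, 0, 13.3, 2.1, -15, 0],
    [0, 0, 0, 13.3, 2.1, -15, 0],
    [0, 0, 0, 13.3, 2.1, -15, 0],
  ],
)

```text
time_s: 17.25
tool_pos: [593.6, 189.9, 210.0]
orientation: [2.541, 1.846, 0.001]
contact_force: [0.2, 0.0, 1.1]
finger_gap: 0.4
grip_force: 0.0
```

```bash
python3 look.py t7
```

```text
[592.95559259 189.71102051 208.83747893] [ 0.65877413 -0.55682031 -0.6697643 ]
red [312.2  86.5] 327 [ 79.7 -26.7] ang -18.5
green [307.  195.4] 395 [-83.4 -15.8] ang -169.3
```

View pics/t7.png

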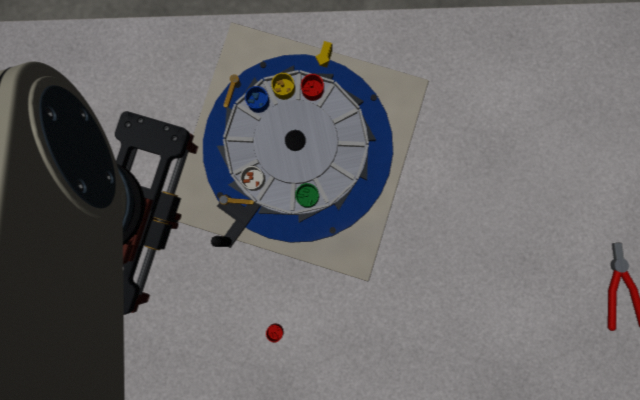

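The red pot at (312,87) stands at the arrow at (323,62), the lever is back at rest at (222,241), and the gripper is clear.

```bash
python3 -c "
from station import manip; print(manip.finish_job())"
```

```text
the job is handed in; nothing more can be done
None
```

Four full lever strokes brought the red pot to the yellow arrow (measured at −18.5°, arrow at −18°); the lever is released and back at rest, the arm is clear, and the job is handed in at about 17 s.

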